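# Present the polish canister to the code reader

### The arm

A 6-joint arm with a two-finger parallel gripper is mounted at the origin on a cart in front of the work surface, level with it; the furniture and walls round the work are solid. World frame = base frame: x ahead of the robot, y to its left, z up, the work surface at z = 0. Lengths are in m, angles in rad, forces in N, time in s.
With the tool pointing down it reaches from about 0.4 to 0.825 m from the base axis. Payload 7 kg.
Tool frame: the origin (TCP) lies at the very end of the fingers, on their centre line; the grasp point (between the pads) lies 19 mm behind it; z points along the fingers, y is the direction in which the jaws open and shut (so a half turn about z gives the same grasp; the last joint's range is limited). The gripper opens to 88 mm and grips with 3 to 60 N. Pads are 19 mm wide; open, the fingers measure 130 mm over their backs; the gripper's body (78 mm by 193 mm) begins 47 mm behind the grasp point.
Start: joints at [0.288, 0.359, 0.012, 0, -1.224, -0.288], TCP at [0.675, -0, 0.227] pointing down, gripper open.
Joint ranges: [-3.07, 3.07], [-1.43, 2.12], [-1.02, 1.25], [-3.03, 1.67], [-3.05, -0], [-3.03, 3.03]. Speed limits (rad/s): [2.39, 2.39, 3.01, 3.14, 3.14, 3.14].

### API

Orientations are given as [roll, pitch, yaw] about the fixed x, y, z axes, in that order (R = Rz(yaw) Ry(pitch) Rx(roll)).
In Python, from station import arm gives the robot as it stands.
- The arm moves only by the shell command python3 -m inch 'ROWS' [FORCE]. ROWS is text: rows parted by semicolons, each of 7 numbers parted by spaces: the closure, from 0 (fully open) to 1 (shut), then the shift along the tool's x, y, z each as a share of 300 mm, from -1 to 1, then the turn, a rotation vector about the tool's x, y, z each as a share of 60 degrees, from -1 to 1. In form: grip tx ty tz rx ry rz; .... A call has 1 to 12 rows; each row is the pose to reach, as a shift and turn from the pose commanded when the call began, along the tool's axes at that moment; what a row does not reach only later rows make up. A row lasts 1/10 s, in which the tool goes at most 50 mm and 8.59 degrees, less where a joint would pass 70% of its speed; a pose out of reach is approached as far as the arm can. A call with a number of a shift or a turn outside -1 to 1 is refused whole. A call with a gripper value outside its range is refused whole. The fingers move at their own pace and stop on an object; FORCE is the grip in N (left out, the last holds). Time passes only in rows, so rows that repeat a pose let the fingers close. It gives the time, the measured TCP pose, the force and the opening at its end, in the units of the state.
- arm.get_state(): the state, without advancing time (a new reading comes with each control period).
- arm.grab_frame(name): name is "scene" or "side" or "wrist"; returns a dict with "img" (384x512x3 uint8, red, green, blue), "range_z" (384x512 float32, m along the optical axis (not along the pixel's ray), 0 where there is no reading), "fx", "fy", "cx", "cy" (pixels), "extrinsics" (4x4, takes a point from world to camera coordinates); the wrist camera has in their place "tool_from_camera" (4x4, takes a point from camera to tool coordinates, whose origin is the TCP and whose axes are the flange's). Camera axes: x right, y up, looking along -z (the intrinsics and any distortion apply to the point x, -y, -z); pixel columns grow to the right and rows downward; lengths in m; the calibration is good to about 2 mm. A picture is of the moment at which its call begins: read the wrist's pose just before it.
- arm.job_done(): hands the job in, once; it reports no verdict.
The state is a dict: "t": time; "q": joint angles; "qd": joint speeds; "joint_efforts": joint torques, N m; "eef_pos": TCP position; "ee_rot": TCP orientation; "force": force on the tool from outside, world axes, zero at the start; "moment": the same for the moment, N m; "width": finger opening in m.
Only numpy, scipy, OpenCV 4.12 (cv2) and the standard library are available. Lean on these libraries where they do the work, as an engineer would, in place of code of your own. Each camera call takes 0.05 s, during which the arm holds its last target.

### The job

Turn the polish canister so that the code panel on its side squarely faces the reader's window, and slide it along the channel, without lifting it off the deck, in under the reader's head so that it pushes the black trip plate back until you feel the plate come up against its stop. Hold that pressure for a moment, gently, then let go and leave the canister standing upright against the plate; do not disturb the white jar, the spray bottle or the pad roll.

Things in the scene. Friction and masses are not known exactly. Their poses are not given: they have to be found in the camera images.
- reader: Fixed code reader: aluminium deck 285 x 110 mm, 8 mm thick, with a white column and overhanging head at its far end. Origin on the worktop; x runs along the channel towards the column, y left, z up. Deck from x -135 to +150 mm. Two grey rails along x, 12 mm high above the deck, leave a channel 68 mm wide centred on y = 0. Inlaid rings mark loading (x -75 mm) and reading (x +55 mm).
- head_edge (a point): Middle of the lower front edge of the reader's head, 112 mm above the worktop at reader x = +75 mm. The head is 92 mm wide, 85 mm tall and reaches from here over the channel to the column. A gripper pointing straight down cannot straddle the canister at the reading ring; push low from behind with shut fingers, or lean the gripper back 30 to 45 degrees.
- window (a point): Centre of the dark reader window, 62 mm above the worktop, on the column at reader x = +105 mm; it looks along reader -x.
- read_mark (a point): Centre of the reading ring, on the deck's surface (reader x = +55 mm, 8 mm above the worktop). It only shows roughly (within 8 mm) where the canister ends up; the trip plate's stop decides.
- trip_plate: Black upright plate in the channel before the column, 44 mm wide (y), 22 mm tall, 5 mm thick; origin at the middle of the face that looks to reader -x, 22 mm above the worktop. It slides 10 to 14 mm along reader x with a steady 3 N drag to a hard stop, and stays where left. Where the stop lies differs and must be felt: 6 N or more on the plate, held 0.15 s, trips it; over 25 N harms it.
- canister: Polish canister: upright aluminium cylinder 60 mm in diameter, 72 mm tall, grey lid 58 mm in diameter up to 86 mm; about 0.3 kg. Origin at the centre of its underside, z up; its +x axis points out through the middle of its code panel. It starts on the deck near the loading ring, panel turned away from the window.
- code_mark (a point): Middle of the code panel (white with black upright bars, 69 degrees wide, 18 to 58 mm up) on the canister's surface, 30 mm from its axis, 38 mm above its underside. A grey rib on the lid, 6 mm wide and 4 mm high, runs from the centre outwards above the panel.
- plain_jar: Bystander: plain white jar, 52 mm in diameter, 66 mm tall, standing on the worktop left of the reader. Origin at the centre of its underside.
- spray: Bystander: lens spray bottle, 42 mm in diameter, 140 mm tall, standing right of the reader. Origin at the centre of its underside.
- pad_roll: Bystander: roll of pads, 62 mm in diameter, 26 mm tall, lying flat to the left. Origin at the centre of its underside.
Not all that is in view belongs to the job. Leave any blue or green look-alike of the canister alone.

How it is judged:
By the outcome, as a careful person would: the job done as asked, in the order asked, and still so for the second after the job is handed in, with the robot touching nothing.
It also fails if it takes over 61 s, if anything falls off the work surface, if the arm or the gripper's body presses on something with over 40 N, if the wrist force passes 120 N, or if a joint passes its speed limit or range.

## Working session

There is one attempt and no reset: what is moved stays moved. The work goes in short steps, Python scripts to look and compute and a shell command to move; the robot and the scene stay as the last step left them, time stands still between calls to the robot, and variables do not carry over. Pictures are saved under pics/ and viewed, and the job is handed in when it is done.

```bash
mkdir -p pics; ls
cat > h.py <<'E'
import numpy as np, cv2, pickle
from station import arm
def grab(n,name):
    s=arm.get_state(); f=arm.grab_frame(n); f['state']=s
    cv2.imwrite(f'pics/{name}.png',f['img'][:,:,::-1]); pickle.dump(f,open(f'{name}.pkl','wb')); return f
E
python3 - <<'E'
from h import *
print(arm.get_state())
for n in('scene','side','wrist'):
    f=grab(n,n+'0'); print(n,[(k,np.round(v,3) if k not in('img','range_z','state') else '') for k,v in f.items()])
E
```

```text
pics
{'t': 0.0, 'q': array([ 2.88095938e-01,  3.59392543e-01,  1.10519286e-02, -3.45502037e-04,
       -1.22407610e+00, -2.88116243e-01]), 'qd': array([-5.83610917e-04,  7.79118756e-04, -6.57321812e-04, -1.11407066e-03,
        4.15339543e-05, -1.73582133e-03]), 'joint_efforts': array([-8.00930356e-04, -5.82726967e+01,  2.93058443e+01,  6.99745238e+00,
        6.93249181e-03, -2.06530804e-04]), 'eef_pos': array([ 6.74514992e-01, -3.03748689e-05,  2.25616837e-01]), 'ee_rot': array([ 3.13994676e+00, -1.49068430e-04, -1.57093418e+00]), 'force': array([ 0.61899358,  0.498406  , -0.35226853]), 'moment': array([-0.03850174,  0.08602763,  0.01686954]), 'width': 0.08772506132792232}
scene [('img', ''), ('range_z', ''), ('fx', np.float64(462.056)), ('fy', np.float64(462.056)), ('cx', np.float64(250.267)), ('cy', np.float64(193.265)), ('extrinsics', array([[-0.856, -0.516,  0.016,  0.456],
       [ 0.367, -0.587,  0.722, -0.248],
       [-0.363,  0.624,  0.692, -0.899],
       [ 0.   ,  0.   ,  0.   ,  1.   ]])), ('state', '')]
side [('img', ''), ('range_z', ''), ('fx', np.float64(393.746)), ('fy', np.float64(393.746)), ('cx', np.float64(248.612)), ('cy', np.float64(194.477)), ('extrinsics', array([[ 0.998, -0.057,  0.016, -0.517],
       [ 0.025,  0.654,  0.756, -0.095],
       [-0.054, -0.754,  0.654, -1.16 ],
       [ 0.   ,  0.   ,  0.   ,  1.   ]])), ('state', '')]
wrist [('img', ''), ('range_z', ''), ('fx', np.float64(294.753)), ('fy', np.float64(294.753)), ('cx', np.float64(252.127)), ('cy', np.float64(194.666)), ('tool_from_camera', array([[ 0.001,  0.953,  0.303,  0.082],
       [ 1.   , -0.002,  0.001,  0.001],
       [ 0.001,  0.303, -0.953, -0.158],
       [ 0.   ,  0.   ,  0.   ,  1.   ]])), ('state', '')]
```

View pics/scene0.png

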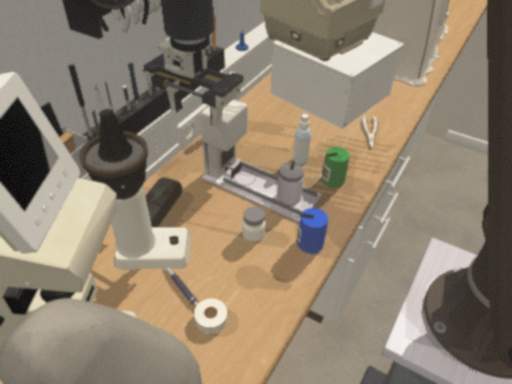

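View pics/side0.png

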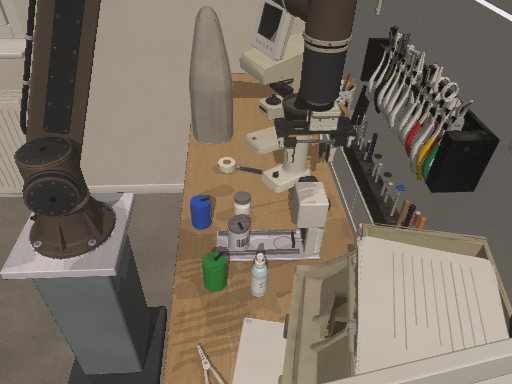

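View pics/wrist0.png

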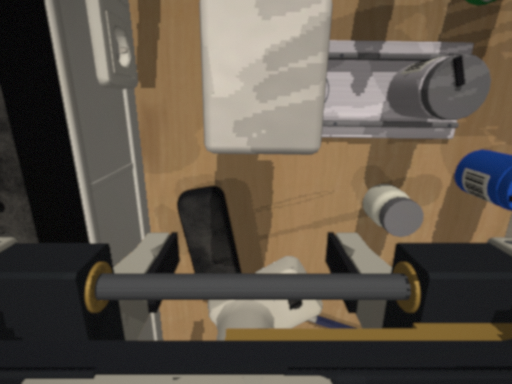

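The aluminium canister stands on the reader deck: scene (290,185), side (239,235), wrist (440,85). The blue (scene 312,230) and green (336,167) ones are look-alikes off the deck. I'll enlarge to confirm.

Run:
```python
import cv2
import numpy as np
a=cv2.imread('pics/scene0.png')[110:260,190:360]; b=cv2.imread('pics/side0.png')[170:300,180:340]; c=cv2.imread('pics/wrist0.png')[20:160,310:512]
r=lambda i,w:cv2.resize(i,(w,int(i.shape[0]*w/i.shape[1])),interpolation=cv2.INTER_CUBIC)
a,b,c=r(a,400),r(b,400),r(c,400)
H=max(a.shape[0],b.shape[0]); o=np.zeros((600,800,3),np.uint8)
o[:min(a.shape[0],320),:400]=a[:320]; o[:b.shape[0],400:]=b; o[322:322+277,:400]=c[:277]
cv2.imwrite('pics/crop0.png',o)
```

```text
(no output)
```

View pics/crop0.png

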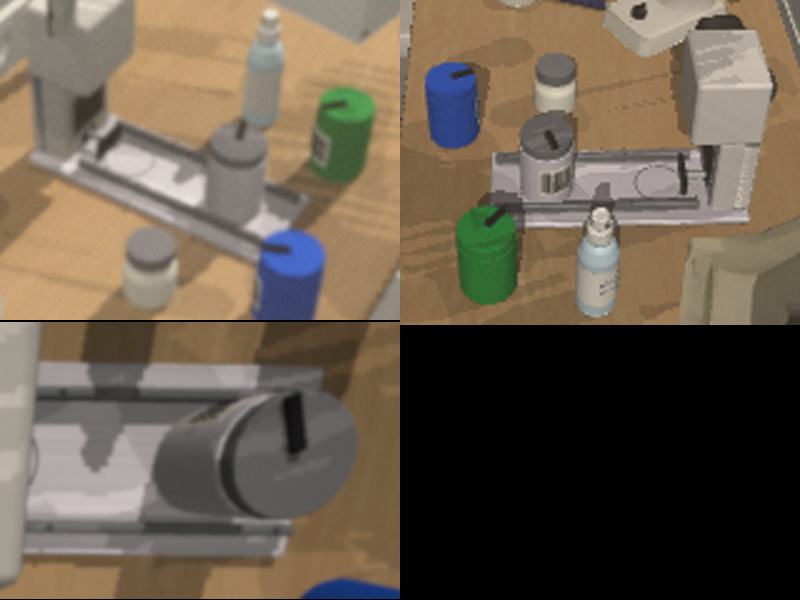

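```bash
cat >> h.py <<'E'
from scipy.spatial.transform import Rotation as Ro
def cam2world(f):
    if 'extrinsics' in f: return np.linalg.inv(f['extrinsics'])
    T=np.eye(4); T[:3,:3]=Ro.from_euler('xyz',f['state']['ee_rot']).as_matrix(); T[:3,3]=f['state']['eef_pos']
    return T@f['tool_from_camera']
def cloud(f):
    v,u=np.mgrid[:384,:512]; z=f['range_z']
    P=np.stack([(u-f['cx'])/f['fx']*z,-(v-f['cy'])/f['fy']*z,-z,np.ones_like(z)],-1)
    W=(P@cam2world(f).T)[...,:3]; W[z==0]=np.nan; return W
def ray(f,u,v,h):
    T=cam2world(f); d=T[:3,:3]@np.array([(u-f['cx'])/f['fx'],-(v-f['cy'])/f['fy'],-1]); o=T[:3,3]
    return o+d*(h-o[2])/d[2]
def load(n): return pickle.load(open(n+'.pkl','rb'))
E
python3 - <<'E'
from h import *
for n in('scene0','side0','wrist0'):
    f=load(n);W=cloud(f)
    m=(W[...,0]>.3)&(W[...,0]<.9)&(W[...,1]>-.45)&(W[...,1]<.1)
    lid=m&(abs(W[...,2]-.094)<.0025)
    d=m&(abs(W[...,2]-.008)<.003); rail=m&(abs(W[...,2]-.020)<.003)
    for nm,k in(('lid',lid),('deck',d),('rail',rail)):
        k=k.astype(np.uint8); nc,l,st,_=cv2.connectedComponentsWithStats(k)
        for i in np.argsort(-st[1:,4])[:3]+1:
            if st[i,4]<40: continue
            p=W[l==i]; (c,s,a)=cv2.minAreaRect((p[:,:2]*1000).astype(np.float32))
            print(n,nm,st[i],np.round(c),np.round(s),round(a,1),np.round(np.median(p[:,2])*1000,1))
E
```

```text
scene0 lid [279 162  25  18 268] [481. -95.] [55. 57.] 13.7 95.0
scene0 lid [160 115  29  23  54] [819. -94.] [  6. 115.] 0.5 93.6
scene0 lid [322  92  29  12  50] [ 522. -442.] [12. 87.] 87.4 93.3
scene0 deck [ 203  166   98   56 1286] [563. -86.] [ 96. 279.] 88.6 9.0
scene0 deck [290 191  32  21 258] [ 440. -110.] [83. 46.] 86.6 8.9
scene0 deck [366 132   8  17  42] [ 392. -422.] [14. 70.] 29.7 7.9
scene0 rail [223 177  80  37 271] [537. -80.] [ 54. 221.] 89.6 20.2
scene0 rail [239 162  39  17 105] [ 591. -133.] [113.  12.] 0.5 20.3
scene0 rail [146 138  48  39 100] [815. -58.] [189.  11.] 86.8 19.8
side0 lid [228 216  21  15 179] [482. -98.] [56. 53.] 86.6 92.8
side0 deck [246 233  74  26 858] [ 604. -106.] [ 95. 202.] 88.9 6.8
side0 deck [216 234  16  19 155] [439. -88.] [41. 64.] 3.8 6.8
side0 deck [223 253  33   8 135] [ 483. -142.] [19. 88.] 89.9 7.1
side0 rail [261 250  30   3  50] [ 583. -135.] [ 8. 80.] 87.7 18.7
wrist0 lid [ 426   54   65   66 3018] [483. -94.] [58. 57.] 28.7 93.9
wrist0 lid [ 81   0  42 260 657] [818. -40.] [  3. 250.] 0.1 93.9
wrist0 deck [ 323   59  134   63 4346] [503. -94.] [ 68. 166.] 89.3 8.0
wrist0 deck [ 329   40  145   14 1673] [ 502. -142.] [ 13. 167.] 89.4 7.9
wrist0 deck [ 322  126  134   13 1384] [503. -45.] [ 13. 167.] 89.2 7.8
wrist0 rail [323 120 136   8 802] [507. -56.] [  7. 164.] 89.2 19.5
wrist0 rail [329  52 132   8 768] [ 514. -131.] [  7. 148.] 89.4 19.7
wrist0 rail [129  42  19 193 338] [815. -29.] [233.   9.] 87.6 19.9
```

Run:
```python
from h import *
for n in('scene0','side0','wrist0'):
    f=load(n);W=cloud(f); hsv=cv2.cvtColor(f['img'],cv2.COLOR_RGB2HSV)
    X,Y,Z=W[...,0],W[...,1],W[...,2]
    def rep(nm,x0,x1,y0,y1,z0,z1):
        m=(X>x0)&(X<x1)&(Y>y0)&(Y<y1)&(Z>z0)&(Z<z1)
        k=m.astype(np.uint8); nc,l,st,_=cv2.connectedComponentsWithStats(k)
        for i in np.argsort(-st[1:,4])[:3]+1:
            if st[i,4]<25: continue
            p=W[l==i]*1000; print(n,nm,st[i],'min',np.round(np.percentile(p,2,0)),'max',np.round(np.percentile(p,98,0)))
    rep('left',.35,.62,-.04,.12,.012,.2)
    rep('right',.35,.75,-.32,-.165,.03,.2)
    rep('head',.58,.75,-.17,-.03,.1,.24)
    # rib
    m=(np.hypot(X-.483,Y+.094)<.03)&(Z>.0965)&(Z<.103); 
    p=W[m][:,:2]*1000
    if len(p)>8:
        c=p.mean(0); v=np.linalg.svd(p-c)[2][0]; print('rib',len(p),c,v,np.degrees(np.arctan2(v[1],v[0])))
    m=(np.hypot(X-.483,Y+.094)<.03)&(Z>.09)&(hsv[...,2]<55); p=W[m][:,:2]*1000
    c=p.mean(0); v=np.linalg.svd(p-c)[2][0]; print('darkrib',len(p),c,np.degrees(np.arctan2(v[1],v[0])), 'from centre',np.degrees(np.arctan2(c[1]+94.,c[0]-483)))
# rails line fit in wrist
f=load('wrist0');W=cloud(f)
for y0 in(-.056,-.131):
    m=(abs(W[...,1]-y0)<.006)&(abs(W[...,2]-.0197)<.0015)&(W[...,0]>.43)&(W[...,0]<.59); p=W[m][:,:2]*1000
    k=np.polyfit(p[:,0],p[:,1],1); print('rail',np.degrees(np.arctan(k[0])),np.polyval(k,[483,555,610]))
```

```text
scene0 left [298 208  30  44 928] min [351. -18.  14.] max [399.  35.  90.]
scene0 left [242 207  24  32 644] min [472.  29.  14.] max [517.  72.  69.]
scene0 right [323 147  27  34 720] min [ 388. -240.   32.] max [ 442. -187.   90.]
scene0 right [294 114  17  43 543] min [ 505. -254.   32.] max [ 541. -226.  141.]
scene0 head [ 200  100   48   52 1675] min [ 627. -137.  106.] max [700. -50. 200.]
rib 74 [481.70177302 -97.25910806] [-0.22765     0.97374302] 103.15875664521961
darkrib 0 [nan nan] 0.0 from centre nan
side0 left [191 195  21  32 558] min [351. -25.  15.] max [404.  28.  87.]
side0 left [234 191  17  24 333] min [475.  21.  15.] max [520.  65.  66.]
side0 right [202 252  25  33 671] min [ 391. -247.   32.] max [ 446. -193.   88.]
side0 right [250 253  18  37 503] min [ 507. -269.   32.] max [ 545. -245.  139.]
side0 head [ 292  182   37   49 1541] min [ 629. -145.  106.] max [702. -58. 197.]
darkrib 11 [ 487.96429142 -110.83151271] 106.33872934555549 from centre -73.56708751700081
wrist0 left [ 460  151   52   60 2325] min [380. -23.  14.] max [405.  30.  86.]
wrist0 left [ 365  185   59   52 2115] min [478.  23.  15.] max [523.  67.  67.]
wrist0 head [  200     0   133   155 19102] min [ 631. -134.  194.] max [702. -52. 199.]
rib 231 [ 487.40100436 -108.79654253] [-0.31391804  0.94945008] 108.29550938942168
darkrib 323 [ 490.2166523  -105.40988746] 70.19181771393951 from centre -57.68701101790713
rail -0.7092293871004233 [-55.97731392 -56.86860338 -57.54944949]
rail -0.27621585379440483 [-131.15959374 -131.50669951 -131.77184975]<stdin>:20: RuntimeWarning: Mean of empty slice.
  ret = um.true_divide(
```

The crop confirms it: the bare aluminium one on the deck with the white/black panel is the canister. Rib at about −72.5°, so it needs about a +72° turn. First move goes over it, turning the wrist so the camera ends on the near side.

```bash
python3 -m inch '0 0.313 0.638 0.2 0 0 0.86;0 0.313 0.638 0.2 0 0 0.86;0 0.313 0.638 0.2 0 0 0.86;0 0.313 0.638 0.2 0 0 0.86;0 0.313 0.638 0.2 0 0 0.86;0 0.313 0.638 0.2 0 0 0.86;0 0.313 0.638 0.2 0 0 0.86'; python3 -m inch '0 0 0 0 0 0 0.86;0 0 0 0 0 0 0.86;0 0 0 0 0 0 0.86;0 0 0 0 0 0 0.86;0 0 0 0 0 0 0.86;0 0 0 0 0 0 0.86;0 0 0 0 0 0 0.86';python3 -m inch '0 0 0 0 0 0 0.86;0 0 0 0 0 0 0.86;0 0 0 0 0 0 0.86;0 0 0 0 0 0 0.86;0 0 0 0 0 0 0.86;0 0 0 0 0 0 0.86;0 0 0 0 0 0 0.86;0 0 0 0 0 0 0.86'
python3 - <<'E'
from h import *
f=grab('wrist','w1');s=f['state'];print(s['q'],s['eef_pos'],s['ee_rot'],s['force'],np.degrees(s['ee_rot']))
W=cloud(f);X,Y,Z=W[...,0],W[...,1],W[...,2]
m=(np.hypot(X-.483,Y+.094)<.04)&(abs(Z-.094)<.0025); p=W[m][:,:2]*1000; print('lid',cv2.minEnclosingCircle(p.astype(np.float32)))
E
```

```text
t: 0.85
eef_pos: [0.483, -0.0943, 0.1668]
ee_rot: [-3.141, 0.0, -2.474]
force: [0.3, -0.0, 0.3]
width: 0.0873
t: 1.55
eef_pos: [0.4841, -0.0936, 0.1665]
ee_rot: [-3.142, -0.0, 2.913]
force: [0.5, 0.7, -0.6]
width: 0.0876
t: 2.35
eef_pos: [0.4838, -0.0938, 0.1665]
ee_rot: [-3.141, 0.0, 2.019]
force: [-0.4, 0.3, -0.2]
width: 0.0875
[ 2.08241886e-01  1.08356747e-01 -4.67182312e-01  6.20052467e-05
 -9.95386462e-01 -2.90124328e+00] [ 0.48378119 -0.09382981  0.16650919] [-3.14145479e+00  1.97671644e-05  2.01942133e+00] [-0.41235326  0.26787726 -0.2309157 ] [-1.79992101e+02  1.13257509e-03  1.15704319e+02]
lid ((482.49591064453125, -93.42398071289062), 29.087596893310547)
```

View pics/w1.png

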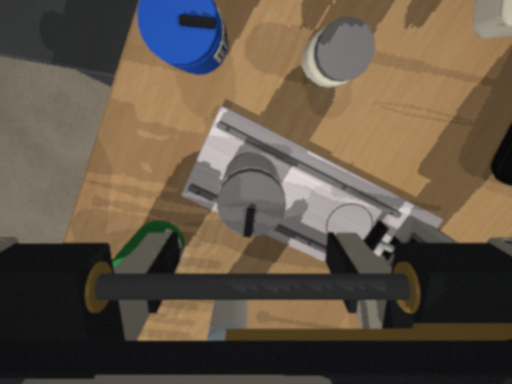

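The wrist view shows the whole reader: canister (250,195), rib pointing to (249,230), reading ring (350,220), trip plate (378,235). Next I measure the rib, rails, ring and plate from it.

Run:
```python
from h import *
f=load('w1');g=cv2.cvtColor(f['img'],cv2.COLOR_RGB2GRAY);W=cloud(f);X,Y,Z=W[...,0],W[...,1],W[...,2]
m=np.zeros_like(g);m[198:240,238:262]=1; v,u=np.where((m>0)&(g<45)); 
P=np.array([ray(f,a,b,.098)[:2]*1000 for a,b in zip(u,v)]); c=P.mean(0);d=np.linalg.svd(P-c)[2][0];print('rib',len(P),c,np.degrees(np.arctan2(d[1],d[0])),'c',np.degrees(np.arctan2(c[1]+93.5,c[0]-482.5)))
for y0 in(-.056,-.131):
    m=(abs(Y-y0)<.007)&(abs(Z-.0197)<.0018)&(X>.43)&(X<.64); p=W[m][:,:2]*1000
    q=cv2.fitLine(p.astype(np.float32),cv2.DIST_HUBER,0,.01,.01).ravel(); k=q[1]/q[0]; print('rail',len(p),np.degrees(np.arctan(k)),q[3]+k*(np.array([483,555,610])-q[2]), p.min(0),p.max(0))
m=(abs(Y+.094)<.03)&(Z>.0295)&(Z<.036)&(X>.58)&(X<.68); p=W[m]*1000; print('plate',len(p),np.percentile(p,[3,97],0))
m=(abs(Z-.008)<.003)&(abs(Y+.094)<.06)&(X>.39)&(X<.72); p=W[m][:,:2]*1000; print('deck',cv2.minAreaRect(p.astype(np.float32)),p.min(0),p.max(0))
```

```text
rib 200 [ 486.69372758 -106.42527003] -71.33307362323652 c -72.02384896362283
rail 1246 -0.69773346 [-54.78438533 -55.66122641 -56.33103557] [430.18079212 -60.2924531 ] [639.94539552 -50.89152567]
rail 466 -0.6658405 [-129.22735622 -130.06411383 -130.70330368] [ 430.00204279 -134.54421401] [ 596.90348851 -125.48618862]
plate 249 [[ 632.70997682 -107.84900111   29.64941046]
 [ 662.09847951  -66.67245855   34.73602447]]
deck ((562.0220336914062, -93.58631134033203), (110.35330200195312, 285.2443542480469), 89.31072235107422) [ 418.79882039 -148.85029405] [705.25905269 -36.99907468]
```

```bash
python3 -m inch '0 0 0 0.15 0 0 0;0 0 0 0.3 0 0 0;0 0 0 0.4 0 0 0;0 0 0 0.42 0 0 0;0 0 0 0.42 0 0 0' && python3 -m inch '0.5 0 0 0 0 0 0;0.5 0 0 0 0 0 0;0.5 0 0 0 0 0 0;0.5 0 0 0 0 0 0;0.5 0 0 0 0 0 0;0.5 0 0 0 0 0 0' 12
```

```text
t: 2.9
eef_pos: [0.4833, -0.0941, 0.0401]
ee_rot: [-3.139, -0.0, 2.014]
force: [-0.1, 0.4, 0.3]
width: 0.0874
t: 3.5
eef_pos: [0.4837, -0.094, 0.0413]
ee_rot: [3.141, 0.0, 2.011]
force: [-2.4, 0.8, 7.9]
width: 0.0594
```

```bash
python3 -m inch '0.5 0 0 0 0 0 0;0.5 0 0 0 0 0 0' && python3 -c "
from h import *
s=arm.get_state();print(s['force'],s['moment'],s['eef_pos'],s['width'])"
```

```text
t: 3.7
eef_pos: [0.4837, -0.094, 0.0413]
ee_rot: [3.141, 0.0, 2.011]
force: [-2.8, 1.7, 7.8]
width: 0.0594
[-2.75946747  1.67463702  7.82464522] [0.03941268 0.91637319 0.05969278] [ 0.48368865 -0.09395392  0.04133356] 0.059444736468712456
```

```bash
python3 -m inch '0.5 0 0 -0.0025 0 0 0;0.5 0 0 -0.0025 0 0 -0.12;0.5 0 0 -0.0025 0 0 -0.24;0.5 0 0 -0.0025 0 0 -0.36;0.5 0 0 -0.0025 0 0 -0.48;0.5 0 0 -0.0025 0 0 -0.59;0.5 0 0 -0.0025 0 0 -0.59'
```

```text
t: 4.4
eef_pos: [0.4837, -0.0939, 0.0414]
ee_rot: [3.141, 0.0, 2.63]
force: [-0.4, -0.2, 0.2]
width: 0.0595
```

```bash
python3 -m inch '0.5 0 0 0 0 0 -0.12;0.5 0 0 0 0 0 -0.24;0.5 0 0 0 0 0 -0.36;0.5 0 0 0 0 0 -0.48;0.5 0 0 0 0 0 -0.59;0.5 0 0 0 0 0 -0.59;0.5 0 0 0 0 0 -0.59'
python3 - <<'E'
from h import *
f=grab('wrist','w2');grab('side','s2');s=f['state'];print(np.degrees(s['ee_rot']),s['force'],s['eef_pos'])
E
```

```text
t: 5.1
eef_pos: [0.4837, -0.0939, 0.0414]
ee_rot: [3.142, 0.0, -3.042]
force: [-0.5, -0.2, 0.3]
width: 0.0596
[ 1.79999383e+02  1.43349911e-02 -1.74299196e+02] [-0.5026067  -0.22030073  0.31119787] [ 0.48369284 -0.09389644  0.04139559]
```

View pics/w2.png

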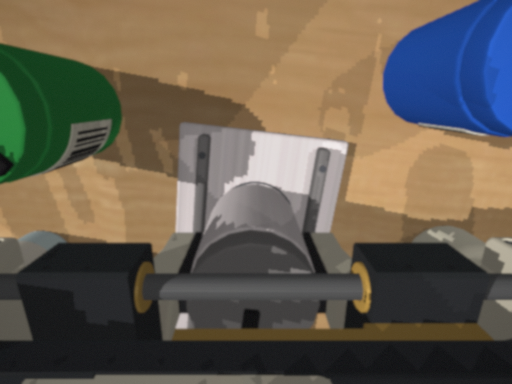

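```bash
python3 -m inch '0.5 -0.02 -0.002 0 0 0 0;0.5 -0.06 -0.007 0 0 0 0;0.5 -0.1 -0.011 0 0 0 0;0.5 -0.14 -0.016 0 0 0 0;0.5 -0.18 -0.02 0 0 0 0;0.5 -0.21 -0.0235 0 0 0 0;0.5 -0.218 -0.0245 0 0 0 0;0.5 -0.218 -0.0245 0 0 0 0'
python3 -m inch '0 0 0 0 0 0 0;0 0 0 0 0 0 0;0 0 0 0 0 0 0;0 0 0 0 0 0 0'; python3 -m inch '0 0 0 -0.15 0 0 0;0 0 0 -0.3 0 0 0;0 0 0 -0.4 0 0 0;0 0 0 -0.4 0 0 0;0 0.15 0 -0.4 0 0 0;0 0.3 0 -0.4 0 0 0;0 0.3 0 -0.4 0 0 0'
python3 - <<'E'
from h import *
f=grab('wrist','w3');grab('side','s3');s=f['state'];print(np.degrees(s['ee_rot']),s['force'],s['eef_pos'])
E
```

```text
t: 6.0
eef_pos: [0.5499, -0.0945, 0.0412]
ee_rot: [-3.141, -0.0, -3.038]
force: [-2.4, -0.6, 2.6]
width: 0.0595
t: 6.4
eef_pos: [0.5496, -0.0943, 0.0413]
ee_rot: [3.142, 0.0, -3.037]
force: [0.4, -1.0, -0.1]
width: 0.0843
t: 7.1
eef_pos: [0.4543, -0.1043, 0.1604]
ee_rot: [3.14, -0.003, -3.038]
force: [2.7, -0.6, 0.9]
width: 0.0876
[ 1.79928355e+02 -1.47477197e-01 -1.74073129e+02] [ 2.69063527 -0.61446916  0.92909814] [ 0.45429224 -0.10430663  0.16044457]
```

View pics/w3.png

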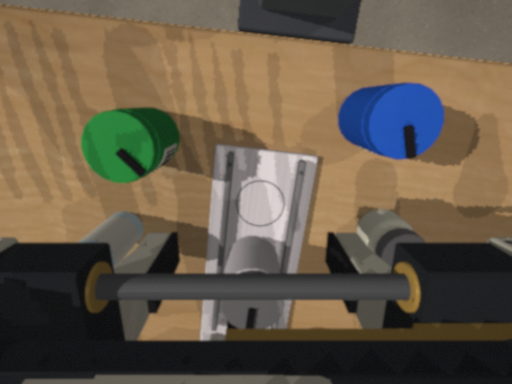

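View pics/s3.png

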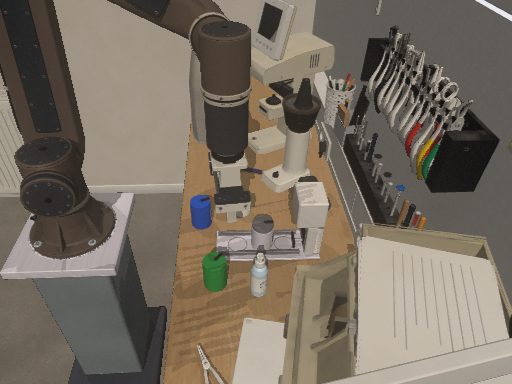

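The canister now stands at wrist (253,270), side (263,232), rib at wrist (251,318) pointing to the head. Spray bottle, jar and look-alikes are untouched. Next, the rib angle.

Run:
```python
from h import *
f=load('w3');g=cv2.cvtColor(f['img'],cv2.COLOR_RGB2GRAY);W=cloud(f);X,Y,Z=W[...,0],W[...,1],W[...,2]
m=np.zeros_like(g);m[306:329,238:266]=1; v,u=np.where((m>0)&(g<45))
print(u.min(),u.max(),v.min(),v.max())
P=np.array([ray(f,a,b,.098)[:2]*1000 for a,b in zip(u,v)]); c=P.mean(0);d=np.linalg.svd(P-c)[2][0];print('rib',len(P),c,np.degrees(np.arctan2(d[1],d[0])))
m=(np.hypot(X-.55,Y+.094)<.045)&(abs(Z-.094)<.003); p=W[m][:,:2]*1000; cc,r=cv2.minEnclosingCircle(p.astype(np.float32));print('lid',cc,r,len(p),np.degrees(np.arctan2(c[1]-cc[1],c[0]-cc[0])))
f=load('s3');g=cv2.cvtColor(f['img'],cv2.COLOR_RGB2GRAY);W=cloud(f);X,Y,Z=W[...,0],W[...,1],W[...,2]
m=(np.hypot(X-.55,Y+.094)<.04)&(abs(Z-.094)<.003); p=W[m][:,:2]*1000; cc,r=cv2.minEnclosingCircle(p.astype(np.float32));print('lid',cc,r)
m=(np.hypot(X-.55,Y+.094)<.03)&(Z>.09);v,u=np.where(m&(g<60)); P=np.array([ray(f,a,b,.098)[:2]*1000 for a,b in zip(u,v)]); c=P.mean(0);d=np.linalg.svd(P-c)[2][0];print('rib',len(P),c,np.degrees(np.arctan2(d[1],d[0])),np.degrees(np.arctan2(c[1]-cc[1],c[0]-cc[0])))
def zoom(n,r,c):
    i=cv2.imread(f'pics/{n}.png')[r[0]:r[1],c[0]:c[1]]; return cv2.resize(i,(400,400),interpolation=cv2.INTER_CUBIC)
cv2.imwrite('pics/z3.png',np.hstack([zoom('w3',(230,330),(200,300)),zoom('s3',(205,265),(235,295))]))
```

```text
246 255 308 328
rib 147 [558.5078329  -94.03631396] -1.989342770155321
lid (547.7742919921875, -93.68619537353516) 28.940841674804688 1384 -1.8682750851299794
lid (547.5150756835938, -97.30088806152344) 30.086454391479492
rib 18 [ 561.95188049 -100.44660997] -2.110117547458452 -12.292382422636559
```

View pics/z3.png

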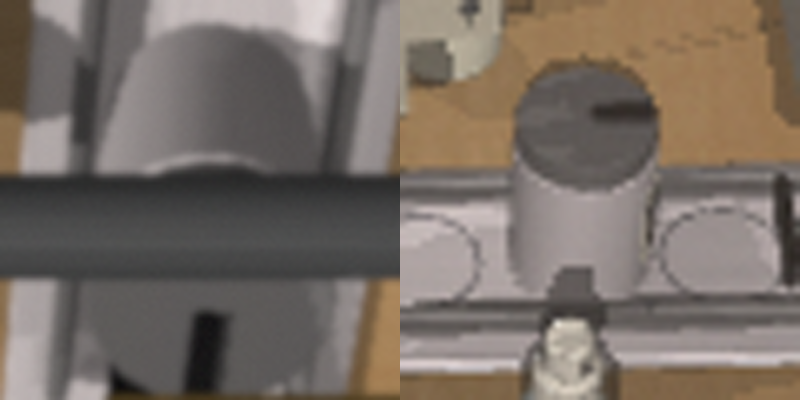

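Panel direction reads about −2° against the −0.7° channel axis, which is square enough. Now I set up the low push: square the yaw, part-close the fingers into a cradle, lean the tips slightly forward.

```bash
python3 -m inch '0.73 -0.155 0.021 0 0 0 0.11;0.73 -0.155 0.021 0 0 0 0.11;0.73 -0.155 0.021 0 0 0 0.11;0.73 -0.155 0.021 0 0 0 0.11;0.73 -0.155 0.021 0 0 0 0.11' 25; python3 -m inch '0.73 0 0 0 0 -0.13 0;0.73 0 0 0 0 -0.13 0;0.73 0 0 0 0 -0.13 0;0.73 0 0 0 0 -0.13 0'
python3 -c "
from h import *
s=arm.get_state();R=Ro.from_euler('xyz',s['ee_rot']).as_matrix();print(R.round(4),s['eef_pos'],s['force'],s['width'])
print('d',R.T@(np.array([.500,-.0932,.027])-s['eef_pos'])/.3)"
```

```text
t: 7.7
eef_pos: [0.5052, -0.0928, 0.1611]
ee_rot: [-3.142, -0.0, 3.131]
force: [-0.3, 0.1, -0.3]
width: 0.0532
t: 8.1
eef_pos: [0.5062, -0.0926, 0.1623]
ee_rot: [3.141, 0.137, 3.131]
force: [-0.3, 0.2, 0.2]
width: 0.0248
[[-9.905e-01  1.010e-02  1.370e-01]
 [ 1.000e-02  9.999e-01 -1.200e-03]
 [-1.370e-01  1.000e-04 -9.906e-01]] [ 0.50615013 -0.09259212  0.16227355] [-0.29540479  0.21952139  0.20474278] 0.024755725424256726
d [ 0.0820417  -0.00230063  0.44385777]
```

```bash
python3 -m inch '0.73 0.06 -0.002 0.15 0 0 0;0.73 0.082 -0.002 0.3 0 0 0;0.73 0.082 -0.002 0.4 0 0 0;0.73 0.082 -0.002 0.444 0 0 0;0.73 0.082 -0.002 0.444 0 0 0;0.73 0.082 -0.002 0.444 0 0 0'
python3 - <<'E'
from h import *
f=grab('wrist','w4');s=f['state'];print(np.degrees(s['ee_rot']),s['force'],s['eef_pos'])
R=Ro.from_euler('xyz',s['ee_rot']).as_matrix()
for a in(10,60,70): print(a,R.T@np.array([a,-a*.0119,0])/300)
E
```

```text
t: 8.7
eef_pos: [0.5001, -0.0932, 0.0262]
ee_rot: [-3.141, 0.136, 3.131]
force: [-0.7, -0.1, -0.5]
width: 0.0237
[-179.98516347    7.78516368  179.40585384] [-0.67409738 -0.14026438 -0.53581771] [ 0.50005079 -0.09317641  0.02624293]
10 [-3.30283980e-02 -4.98220075e-05  4.51562817e-03]
60 [-0.19817039 -0.00029893  0.02709377]
70 [-0.23119879 -0.00034875  0.0316094 ]
```

View pics/w4.png

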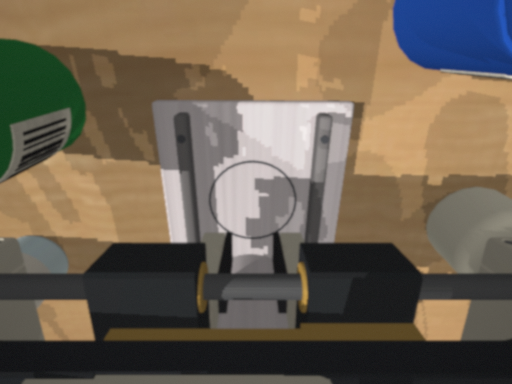

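```bash
python3 -m inch '0.73 -0.013 0 0.0018 0 0 0;0.73 -0.026 0 0.0035 0 0 0;0.73 -0.039 0 0.0053 0 0 0;0.73 -0.052 0 0.007 0 0 0;0.73 -0.065 0 0.0088 0 0 0;0.73 -0.078 0 0.0106 0 0 0;0.73 -0.091 0 0.0124 0 0 0;0.73 -0.104 0 0.0142 0 0 0;0.73 -0.117 0 0.016 0 0 0;0.73 -0.13 0 0.0178 0 0 0;0.73 -0.14 0 0.0191 0 0 0;0.73 -0.15 0 0.0205 0 0 0'
python3 - <<'E'
from h import *
s=arm.get_state();print(s['force'],s['eef_pos'],np.degrees(s['ee_rot']))
f=grab('side','s5')
i=f['img'][195:265,225:335,::-1];cv2.imwrite('pics/z5.png',cv2.resize(i,None,fx=6,fy=6,interpolation=cv2.INTER_CUBIC))
E
```

```text
t: 9.95
eef_pos: [0.5448, -0.0937, 0.026]
ee_rot: [3.142, 0.136, 3.131]
force: [-3.4, -0.9, 1.9]
width: 0.0236
[-3.42354151 -0.9490943   1.94741064] [ 0.54484903 -0.0936715   0.02597784] [179.99872628   7.79787971 179.39642809]
```

View pics/z5.png

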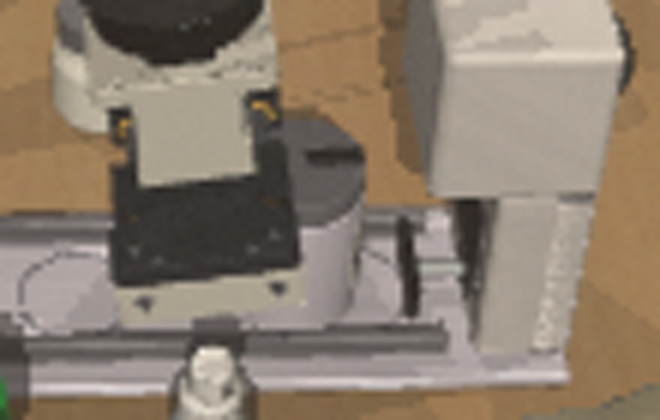

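```bash
python3 -m inch '0.73 -0.01 0 0.0014 0 0 0;0.73 -0.02 0 0.0027 0 0 0;0.73 -0.03 0 0.0041 0 0 0;0.73 -0.037 0 0.005 0 0 0'; python3 -m inch '0.73 -0.007 0 0.001 0 0 0;0.73 -0.013 0 0.0018 0 0 0'; python3 -m inch '0.73 -0.007 0 0.001 0 0 0;0.73 -0.013 0 0.0018 0 0 0'
```

```text
t: 10.4
eef_pos: [0.5562, -0.0938, 0.026]
ee_rot: [3.142, 0.136, 3.131]
force: [-2.7, -0.1, 0.5]
width: 0.0238
t: 10.6
eef_pos: [0.5599, -0.0938, 0.026]
ee_rot: [-3.142, 0.136, 3.131]
force: [-1.9, 0.5, 1.4]
width: 0.0234
t: 10.8
eef_pos: [0.5638, -0.0939, 0.026]
ee_rot: [-3.142, 0.136, 3.131]
force: [-2.3, -0.1, 0.3]
width: 0.024
```

```bash
for k in 1; do python3 -m inch '0.73 -0.0035 0 0.0005 0 0 0;0.73 -0.007 0 0.001 0 0 0;0.73 -0.01 0 0.0014 0 0 0'; python3 -m inch '0.73 -0.0035 0 0.0005 0 0 0;0.73 -0.007 0 0.001 0 0 0'; python3 -m inch '0.73 -0.0035 0 0.0005 0 0 0;0.73 -0.007 0 0.001 0 0 0'; done
```

```text
t: 11.1
eef_pos: [0.5667, -0.0939, 0.026]
ee_rot: [3.142, 0.136, 3.131]
force: [-2.8, -0.1, 1.5]
width: 0.0241
t: 11.3
eef_pos: [0.5674, -0.0941, 0.0257]
ee_rot: [-3.141, 0.134, 3.131]
force: [-8.2, 0.5, 5.4]
width: 0.024
t: 11.5
eef_pos: [0.5691, -0.0943, 0.0256]
ee_rot: [-3.141, 0.133, 3.131]
force: [-8.6, 0.7, 6.0]
width: 0.0237
```

```bash
python3 -m inch '0.73 -0.0035 0 0.0004 0 0 0;0.73 -0.007 0 0.0008 0 0 0'; python3 -m inch '0.73 -0.0035 0 0.0004 0 0 0;0.73 -0.007 0 0.0008 0 0 0';python3 - <<'E'
from h import *
s=arm.get_state();print(s['force'],s['eef_pos'],np.degrees(s['ee_rot']))
f=grab('side','s6')
i=f['img'][195:265,225:335,::-1];cv2.imwrite('pics/z6.png',cv2.resize(i,None,fx=6,fy=6,interpolation=cv2.INTER_CUBIC))
E
```

```text
t: 11.7
eef_pos: [0.5712, -0.0943, 0.0256]
ee_rot: [-3.141, 0.133, 3.131]
force: [-8.5, 0.8, 5.0]
width: 0.0236
t: 11.9
eef_pos: [0.5734, -0.0944, 0.0257]
ee_rot: [-3.141, 0.133, 3.131]
force: [-7.2, -0.3, 4.9]
width: 0.0238
[-7.23435897 -0.2567913   4.93670553] [ 0.57335393 -0.0943547   0.0256606 ] [-179.97738906    7.62372109  179.37064707]
```

View pics/z6.png

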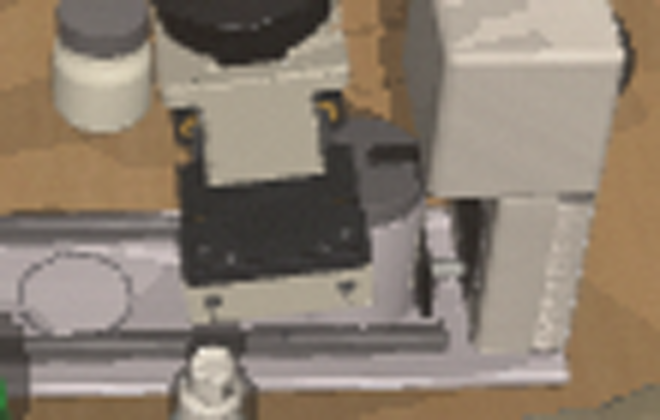

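```bash
python3 -m inch '0.73 -0.003 0 0.0004 0 0 0;0.73 -0.006 0 0.0008 0 0 0'; python3 -m inch '0.73 -0.003 0 0.0004 0 0 0;0.73 -0.005 0 0.0007 0 0 0';python3 -m inch '0.73 -0.003 0 0.0004 0 0 0'
```

```text
t: 12.15
eef_pos: [0.5752, -0.0944, 0.0257]
ee_rot: [-3.141, 0.133, 3.131]
force: [-7.5, 0.7, 5.5]
width: 0.0236
t: 12.35
eef_pos: [0.5767, -0.0944, 0.0257]
ee_rot: [-3.141, 0.133, 3.131]
force: [-8.1, -0.4, 5.3]
width: 0.0237
t: 12.45
eef_pos: [0.5774, -0.0944, 0.0256]
ee_rot: [-3.141, 0.133, 3.131]
force: [-10.1, 0.8, 7.1]
width: 0.0238
```

```bash
python3 -m inch '0.73 -0.003 0 0.0004 0 0 0';python3 -m inch '0.73 -0.003 0 0.0004 0 0 0'
```

```text
t: 12.55
eef_pos: [0.5776, -0.0945, 0.0254]
ee_rot: [-3.141, 0.131, 3.13]
force: [-11.0, 1.5, 8.9]
width: 0.0236
t: 12.65
eef_pos: [0.5777, -0.0946, 0.0253]
ee_rot: [-3.141, 0.13, 3.13]
force: [-13.8, 2.9, 9.7]
width: 0.0237
```

The stop is felt: x stays at 577.7 while the force climbs. I'll ease the downward component, press slightly more and hold.

```bash
python3 -m inch '0.73 -0.002 0 -0.0015 0 0 0';python3 -m inch '0.73 -0.002 0 0.0002 0 0 0'
```

```text
t: 12.75
eef_pos: [0.5777, -0.0946, 0.0255]
ee_rot: [-3.141, 0.129, 3.13]
force: [-12.6, 2.4, 4.2]
width: 0.0233
t: 12.85
eef_pos: [0.5778, -0.0946, 0.0253]
ee_rot: [-3.141, 0.128, 3.13]
force: [-16.1, 3.9, 10.8]
width: 0.0241
```

```bash
python3 -m inch '0.73 -0.002 0 -0.001 0 0 0'; python3 -m inch '0.73 0 0 0 0 0 0;0.73 0 0 0 0 0 0';python3 -m inch '0.73 0 0 0 0 0 0;0.73 0 0 0 0 0 0'
```

```text
t: 12.95
eef_pos: [0.5778, -0.0947, 0.0255]
ee_rot: [-3.141, 0.127, 3.13]
force: [-15.3, 2.5, 6.7]
width: 0.0236
t: 13.15
eef_pos: [0.5778, -0.0946, 0.0254]
ee_rot: [-3.141, 0.127, 3.13]
force: [-15.0, 3.2, 7.3]
width: 0.0238
t: 13.35
eef_pos: [0.5778, -0.0947, 0.0254]
ee_rot: [-3.141, 0.127, 3.13]
force: [-14.9, 2.6, 7.8]
width: 0.0239
```

```bash
python3 -m inch '0.73 -0.003 0 -0.0005 0 0 0;0.73 -0.003 0 -0.0005 0 0 0;0.73 -0.003 0 -0.0005 0 0 0';python3 -m inch '0.73 0 0 0 0 0 0;0.73 0 0 0 0 0 0'
```

```text
t: 13.65
eef_pos: [0.5779, -0.0947, 0.0254]
ee_rot: [-3.141, 0.126, 3.13]
force: [-17.2, 4.0, 8.9]
width: 0.0235
t: 13.85
eef_pos: [0.5779, -0.0947, 0.0254]
ee_rot: [-3.141, 0.126, 3.13]
force: [-17.1, 4.2, 9.0]
width: 0.0236
```

Held at about 17 N for over 0.4 s. Backing off slowly now.

```bash
python3 -m inch '0.73 0.004 0 -0.0005 0 0 0;0.73 0.008 0 -0.001 0 0 0;0.73 0.012 0 -0.0016 0 0 0;0.73 0.018 0 -0.0024 0 0 0;0.73 0.028 0 -0.0038 0 0 0;0.73 0.045 0 -0.006 0 0 0;0.73 0.07 0 -0.0095 0 0 0;0.73 0.12 0 -0.016 0 0 0;0.73 0.18 0 -0.024 0 0 0;0.73 0.24 0 -0.033 0 0 0;0.73 0.24 0 -0.033 0 0 0'
python3 -m inch '0.73 0 0 -0.12 0 0 0;0.73 0 0 -0.25 0 0 0;0.73 0 0 -0.4 0 0 0;0.73 0 0 -0.4 0 0 0;0.73 0 0 -0.4 0 0 0'
python3 - <<'E'
from h import *
s=arm.get_state();print(s['force'],s['eef_pos'])
w=grab('wrist','w7');f=grab('side','s7');g=grab('scene','c7')
i=f['img'][195:265,225:335,::-1];j=g['img'][110:230,190:310,::-1];k=w['img'][:,:,::-1]
o=np.zeros((600,800,3),np.uint8);o[:255,:400]=cv2.resize(i,(400,255),interpolation=2);o[:400,400:]=cv2.resize(j,(400,400),interpolation=2);o[260:560,:400]=cv2.resize(k,(400,300));cv2.imwrite('pics/z7.png',o)
E
```

```text
t: 14.95
eef_pos: [0.5087, -0.0935, 0.0275]
ee_rot: [3.141, 0.136, 3.131]
force: [0.9, 0.3, 0.8]
width: 0.0239
t: 15.45
eef_pos: [0.496, -0.0928, 0.1482]
ee_rot: [3.14, 0.141, 3.131]
force: [-0.0, 0.2, -0.5]
width: 0.0236
[-0.02102411  0.17782332 -0.494716  ] [ 0.49603552 -0.0928305   0.14817433]
```

View pics/z7.png

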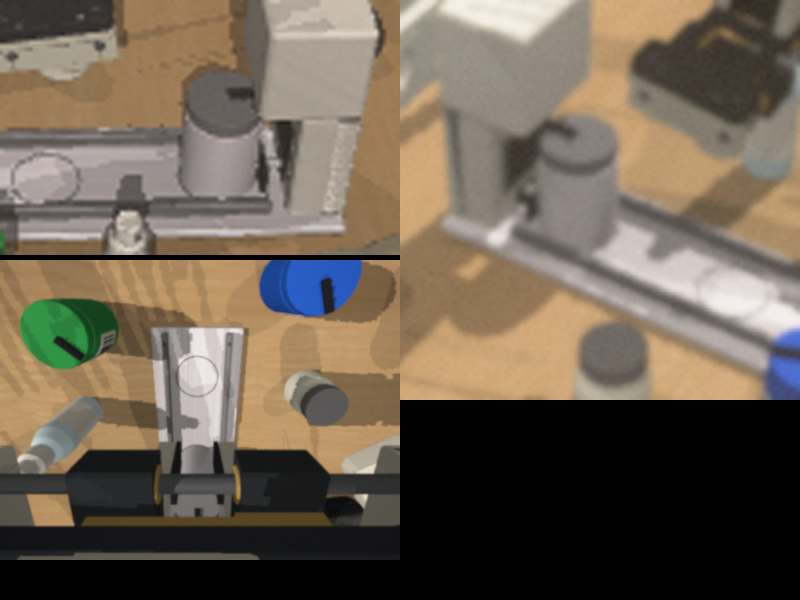

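Run:
```python
from h import *
for n in('s7','c7'):
    f=load(n);g=cv2.cvtColor(f['img'],cv2.COLOR_RGB2GRAY);W=cloud(f);X,Y,Z=W[...,0],W[...,1],W[...,2]
    m=(np.hypot(X-.613,Y+.095)<.036)&(abs(Z-.094)<.004); p=W[m]*1000; A=np.c_[p[:,:2],np.ones(len(p))]; co=np.linalg.lstsq(A,p[:,2],rcond=None)[0]
    cc,r=cv2.minEnclosingCircle(p[:,:2].astype(np.float32));print(n,'lid',cc,r,len(p),'tilt deg',np.degrees(co[:2]))
    m=(np.hypot(X-cc[0]/1000,Y-cc[1]/1000)<.03)&(Z>.09);
    for th in(55,65,75):
        v,u=np.where(m&(g<th))
        if len(u)<6: continue
        P=np.array([ray(f,a,b,.098)[:2]*1000 for a,b in zip(u,v)]); c=P.mean(0);d=np.linalg.svd(P-c)[2][0];print(th,'rib',len(P),c,np.degrees(np.arctan2(d[1],d[0])),u.min(),u.max(),v.min(),v.max())
    for nm,b in(('jar',(.45,.54,0,.09)),('spray',(.48,.57,-.29,-.215)),('roll',(.4,.7,.1,.4))):
        for q in(n,{'s7':'side0','c7':'scene0'}[n]):
            V=cloud(load(q)); m=(V[...,0]>b[0])&(V[...,0]<b[1])&(V[...,1]>b[2])&(V[...,1]<b[3])&(V[...,2]>.015)&(V[...,2]<.15)
            print(nm,q,np.round(np.median(V[m],0)*1000) if m.sum()>20 else None)
```

```text
s7 lid (612.2676391601562, -95.4471435546875) 30.363483428955078 226 tilt deg [ 0.90236776 -0.15959944]
55 rib 12 [624.54436705 -98.27473963] 175.40680142016785 288 294 219 221
65 rib 20 [623.79943816 -97.47849118] -4.6670753769197635 288 294 219 221
75 rib 26 [624.16387727 -98.46628784] -28.864190592195314 287 294 219 224
jar s7 None
jar side0 [498.  32.  54.]
spray s7 [ 525. -261.   82.]
spray side0 [ 525. -261.   83.]
roll s7 [648. 191.  32.]
roll side0 [632. 192.  30.]
c7 lid (612.7311401367188, -94.95050048828125) 31.020883560180664 294 tilt deg [ 0.90285559 -1.17066598]
75 rib 14 [631.44314917 -94.42781383] -171.1229686103267 233 240 147 149
jar c7 [491.  59.  57.]
jar scene0 [491.  59.  57.]
spray c7 [ 513. -233.   45.]
spray scene0 [ 520. -235.   78.]
roll c7 [644. 240.  33.]
roll scene0 [644. 240.  33.]
```

Side view shows the canister upright (lid tilt about 1°) and against the plate. The rib angle is coarse there (about −5°), so I'll look along the channel with the wrist camera.

```bash
python3 -m inch '0.73 -0.1 0 -0.116 0 -0.12 0;0.73 -0.134 0 -0.116 0 -0.24 0;0.73 -0.134 0 -0.116 0 -0.36 0;0.73 -0.134 0 -0.116 0 -0.48 0;0.73 -0.134 0 -0.116 0 -0.48 0;0.73 -0.134 0 -0.116 0 -0.48 0'
python3 - <<'E'
from h import *
w=grab('wrist','w8');cv2.imwrite('pics/z8.png',cv2.resize(w['img'][100:250,150:350,::-1],(800,600),interpolation=2))
E
```

```text
t: 16.2
eef_pos: [0.5333, -0.1053, 0.2014]
ee_rot: [3.118, 0.61, 3.13]
force: [-0.4, -0.1, -0.9]
width: 0.0238
```

View pics/z8.png

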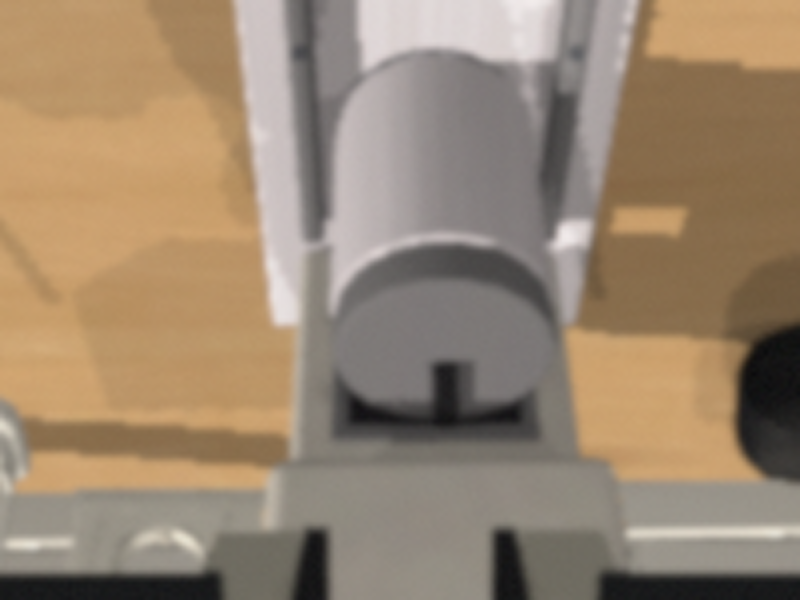

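Run:
```python
from h import *
f=load('w8');g=cv2.cvtColor(f['img'],cv2.COLOR_RGB2GRAY)
print(g[188:207,253:273])
W=cloud(f);X,Y,Z=W[...,0],W[...,1],W[...,2]
m=(np.hypot(X-.613,Y+.095)<.036)&(abs(Z-.094)<.003);p=W[m][:,:2]*1000;cc,r=cv2.minEnclosingCircle(p.astype(np.float32));print(cc,r,np.nanmedian(W[m][:,2]))
for a,b in((258,191),(258.5,203),(268.3,191),(267.5,203)): print(a,b,ray(f,a,b,.098)*1000)
for y0 in(-.056,-.131):
    m=(abs(Y-y0)<.009)&(abs(Z-.0197)<.0025)&(X>.5)&(X<.6); p=W[m][:,:2]*1000
    print(np.degrees(np.arctan(np.polyfit(p[:,0],p[:,1],1)[0])),p.mean(0))
```

```text
[[122 121 121 121 121 120 121 120 120 119 120 120 120 120 121 121 122 121
  122 121]
 [121 122 122 120 118 115 110 108 108 108 110 112 112 113 115 118 120 122
  122 121]
 [121 123 120 116 109  98  86  81  78  78  81  87  92  95  99 107 116 122
  122 122]
 [122 121 120 113  98  76  58  48  46  46  52  65  76  81  87 103 115 121
  121 121]
 [121 121 120 114  96  67  41  30  32  33  40  57  71  77  84  99 115 119
  121 122]
 [121 120 121 115  97  67  41  32  29  32  41  57  70  77  85 100 115 121
  121 121]
 [123 121 121 115 100  70  45  30  32  30  41  56  71  77  84 100 116 121
  122 122]
 [122 123 121 117 100  72  45  33  30  28  39  57  71  77  84 100 116 120
  121 121]
 [122 120 121 116 100  73  46  33  30  31  38  57  71  78  84 100 115 122
  121 121]
 [121 121 121 117  99  72  44  32  31  30  40  57  70  76  85  99 115 121
  121 120]
 [120 121 120 115 100  71  46  33  28  32  38  54  68  77  84 100 115 120
  120 120]
 [112 112 113 107  94  67  44  33  31  29  37  53  67  77  82  96 108 111
  113 112]
 [ 96  96  96  92  79  59  39  32  31  32  36  49  65  74  78  85  93  95
   96 
[... 193 characters left out ...]
 52  41  28  24  23  27  28  39  49  54  52  50  49  47
   41  36]
 [ 42  45  45  45  42  34  26  21  23  20  23  33  38  39  38  36  34  30
   30  27]
 [ 37  38  39  37  38  28  23  23  22  22  26  31  35  36  36  36  34  35
   37  38]
 [ 48  49  51  49  50  45  40  37  37  38  40  46  47  51  49  50  51  53
   54  56]]
(611.570068359375, -92.79779815673828) 29.366605758666992 0.09424270121040508
258 191 [612.11678056 -96.45685942  98.        ]
258.5 203 [633.24815644 -95.51994539  98.        ]
268.3 191 [612.31822424 -85.88237074  98.        ]
267.5 203 [633.45292178 -85.7650314   98.        ]
-0.7162317911440284 [543.39831922 -55.88168242]
-0.6755503843885322 [ 543.44014449 -130.31507656]
```

```bash
python3 -c "
from h import *
s=arm.get_state();print(s['t'],s['force']);print(arm.job_done())"
```

```text
16.25 [-0.07181794 -0.00327248 -0.34344274]
the job is handed in; nothing more can be done
None
```

The job is handed in at 16.3 s of the 61 s allowed. The canister is standing upright against the trip plate, with its code panel facing the window to within about 2–4°. The arm was clear of everything, with about 0 N on the wrist.

**What I did:** I gripped the canister from above, turned it about 71° on the deck and slid it to x ≈ 0.55 m. After releasing it, I pushed it low from behind with the fingers partly closed. The plate picked up, slid about 10 mm and stopped dead at TCP x ≈ 577.8 mm. I held about 15–17 N at the wrist there for nearly 1 s, then backed off slowly.

**Last checks:**
- **Position:** the canister centre is at x ≈ 612 mm, about 2 mm past the reading ring. Its lid tilt reads about 1°, which is within measuring noise.
- **Panel angle:** the final wrist view puts the panel about 2–3° one way from the channel axis. The coarser side view puts it about 4° the other way, so the two disagree.
- **Bystanders:** the jar and roll match their starting positions in the scene view, and the spray bottle matches in the side view. Other differences between views (side view of the jar and roll, scene view of the spray bottle) I put down to the arm being in the picture; I did not check that separately.
- **Plate force:** this is inferred, not measured. The wrist reading includes the canister's friction on the deck, so I estimate the plate itself felt about 8–17 N. That is over the 6 N needed and under the 25 N limit.

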